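# Tighten the jigger cup head's centre screw

### The job

The cup head has just been changed on the jigger: take the T-handle hex key that fits (the largest) from the wooden block and tighten the centre screw at the bottom of the cup, clockwise, until it comes up firm, without forcing it further. Feel the key fully home in the socket, without leaning hard on it, before you turn the screw, and then put the key back upright in its hole in the block, leaving the other two keys alone.

Things in the scene. Friction and masses are not known exactly. Their poses are not given: they have to be found in the camera images.
- key_large: The key that fits, thickest of three T-handle hex keys: steel hexagon shaft 17 mm over flats (19.6 over corners), 115 mm long, black handle on top. Origin: centre of the flat tip; z up the shaft; x along the handle (115 x 20 mm, 32 high, its sides flat, from 115 to 147 mm above the tip). Two flats of the hexagon face +x and -x. About 0.36 kg.
- key_middle: T-handle key too thin for the screw: hexagon 14 mm over flats, handle 90 mm wide, otherwise the same shape as the large key. Origin: centre of its tip; z up the shaft; x along the handle. To be left alone in the block.
- key_small: T-handle key much too thin for the screw: hexagon 10 mm over flats, handle 70 mm wide, otherwise the same shape as the large key. Origin: centre of its tip; z up the shaft; x along the handle. To be left alone in the block.
- stand: Wooden block, fixed, 75 mm (x) x 215 mm (y) x 65 mm high, with three upright round holes in its top at y = -70, 0 and +70 mm, 22.5 mm wide and 55 mm deep (floor 10 mm above the bench), a key standing loosely in each, in any order. Origin: centre of its underside.
- jigger: Jigger, fixed: grey housing with an open aluminium cup head on its spindle (braked, does not turn), rim 230 mm across and 130 mm above the bench, inner floor 60 mm high and about 140 mm across, in its middle a boss 60 mm across, 83 mm high, with a 34 mm hole holding the centre screw. Origin: on the bench under the cup's axis. At y = -190 mm a 205 mm high column with the profile arm swung away.
- screw_seat (a point): Floor of the hexagon socket of the centre screw, on the cup's vertical axis, 70 mm above the bench. Black cap screw, head 30 mm across, top at 80 mm. Socket 17.6 mm over flats, 10 mm deep, no chamfer. The rotation of the hexagon is not reported: the key rests on the screw's top until they line up (within 4 degrees; a little more and it sticks part way, and a firmer push may seat it). Feel for it.
- screw (a joint): Turn of the centre screw in rad, growing as it is tightened (clockwise from above). Starts between 0 and 0.4; turns against a steady friction of about 0.18 N m, comes up firm at 1.10 and beyond that resists steeply (about 0.07 rad per N m).
Mind the look-alikes: they are no part of the job. What is shaped like the key_large but green is not meant. What is shaped like the stand but red is not meant.

How it is judged:
On the way, in this order (a step that is already met when the one before it is completed fails the run):
1. the large key stands fully home in the screw's socket, tip within 3 mm of its floor and axis (z of key_large in the frame of screw_seat below 0.003 m and horizontal distance between key_large and screw_seat below 0.003 m and angle between key_large's own z axis and vertical below 0.1 rad), for 0.2 s.
2. the screw has come up firm with the key fully home (all of step 1 and value of joint screw above 1.08 rad), for 0.2 s.
At the end, for the whole second after the job is handed in: The screw is firm (still at 1.03 or more); the large key stands at rest in a hole of the block, upright within 0.1 rad, its tip at the hole's floor (within 10 mm) (value of joint screw above 1.03 rad and z of key_large in the frame of stand below 0.02 m and x of key_large in the frame of stand between -0.01 and 0.01 m and y of key_large in the frame of stand between -0.08 and 0.08 m and angle between key_large's own z axis and vertical below 0.1 rad and linear speed of key_large below 0.02 m/s); the robot touches nothing.
It fails at once if the loose screw is turned (over 0.2 rad/s) while the large key is not fully home in it (tip over 3 mm from the socket's floor) ((velocity of joint screw above 0.2 rad/s or velocity of joint screw below -0.2 rad/s) and value of joint screw below 1 rad and not (z of key_large in the frame of screw_seat below 0.003 m and horizontal distance between key_large and screw_seat below 0.003 m)).
It fails at once if the key is pressed or knocked against the jigger or its screw with over 60 N in all before it is fully home and the screw tightened (contact force between key_large and jigger above 60 N and value of joint screw below 1 rad and not (z of key_large in the frame of screw_seat below 0.003 m)).
It fails at once if the screw is forced past firm (beyond 1.2 rad) (value of joint screw above 1.2 rad).
It fails at once if the middle key is shifted by over 20 mm (distance of key_middle from where it was at the start of the episode above 0.02 m).
It fails at once if the small key is shifted by over 20 mm (distance of key_small from where it was at the start of the episode above 0.02 m).
It also fails if it takes over 72 s, if anything falls off the work surface, if the arm or the gripper's body presses on something with over 40 N, if the wrist force passes 120 N, or if a joint passes its speed limit or range.

### The arm

A 6-joint arm with a two-finger parallel gripper is mounted at the origin on the work surface. World frame = base frame: x ahead of the robot, y to its left, z up, the work surface at z = 0. Lengths are in m, angles in rad, forces in N, time in s.
With the tool pointing down it reaches from about 0.35 to 0.975 m from the base axis. Payload 17.4 kg.
Tool frame: the origin (TCP) lies on the front face of the gripper's body, between the roots of the fingers; the fingertips stand 73 mm ahead of it and the grasp point (between the pads) lies 54 mm ahead of it; z points along the fingers, y is the line along which they close (so a half turn about z gives the same grasp; the last joint's range is limited). The gripper opens to 85 mm and grips with 20 to 120 N. Pads are 22 mm wide; open, the fingers measure 114 mm over their backs; the gripper's body (76 mm by 85 mm) begins 54 mm behind the grasp point. The pads swing forward as they close: fully open they stand 13 mm farther back than shut.
Start: joints at [-1.209, 0.116, 1.442, -0, 1.584, -0.038], TCP at [0.263, -0.622, 0.304] pointing down, gripper open.
Joint ranges: [-2.83, 2.83], [-0.83, 2.19], [0.07, 2.5], [-1.14, 4.28], [0.01, 3], [-2.97, 2.97]. Speed limits (rad/s): [1.89, 1.89, 2.22, 3.14, 3.14, 3.14].

### API

Orientations are given as a rotation vector (axis times angle).
In Python, from rig import r, viewer, sign_off gives the robot as it stands. The module is installed in compiled form; this text tells all that it offers.
- The arm moves only by the shell command python3 -m crank 'ROWS'. ROWS is JSON, a list of rows, each a list of 7 numbers: the opening, from 0 (shut) to 1 (fully open), then the shift along the tool's x, y, z in mm, then the turn, a rotation vector about the tool's x, y, z in degrees. In form: [[fingers, dx, dy, dz, wx, wy, wz], ...]. A call has 1 to 5 rows; each row shifts and turns the commanded pose from where the row before left it, along the tool's axes as they then stand; what a row does not reach is not made up. A row lasts 1/8 s, in which the tool goes at most 62.5 mm and 10.7 degrees, less where a joint would pass 70% of its speed; a pose out of reach is approached as far as the arm can. A call with a gripper value outside its range is refused whole. The fingers move at their own pace and stop on an object; the grip force is fixed at half the most. Time passes only in rows, so rows that do not move let the fingers close. It gives the time, the measured TCP pose, the force, the opening and the grip force at its end, in the units of the state.
- r.read_state(): the state, without advancing time (a new reading comes with each control period).
- viewer.get_image(name): name is "side" or "top"; returns (picture, depth): 420x560x3 uint8, red, green, blue; 420x560 float32, m along the optical axis (not along the pixel's ray), 0 where there is no reading.
- viewer.camera_model(name): a dict with "intrinsics" (3x3 intrinsics, pixels), "rvec" (rotation vector, rad) and "tvec" (3), from world to camera coordinates, as OpenCV has them. Camera axes: x right, y down, z forward; pixel columns grow to the right and rows downward; lengths in m; the calibration is good to about 2 mm. A picture is of the moment at which its call begins. camera_model takes no time and is no camera call.
- sign_off(): hands the job in; it is judged then, once.
The state is a dict: "clock": time; "joints": joint angles; "joint_velocities": joint speeds; "joint_efforts": joint torques, N m; "eef_pos": TCP position; "eef_rot": TCP orientation; "contact_force": force on the tool from outside, world axes, zero at the start; "ft_torque": the same for the moment, N m; "opening": finger opening in m; "finger_force": force on a finger pad.
Only numpy, scipy, OpenCV 4.12 (cv2) and the standard library are available. Lean on these libraries where they do the work, as an engineer would, in place of code of your own. Each camera call takes 0.05 s, during which the arm holds its last target. There are 200 camera calls.

## Working session

There is one attempt and no reset: what is moved stays moved. The work goes in short steps, Python scripts to look and compute and a shell command to move; the robot and the scene stay as the last step left them, time stands still between calls to the robot, and variables do not carry over. Pictures are saved under pics/ and viewed, at most 10 in all, crops included, and the job is handed in when it is done.

```bash
mkdir -p pics; python3 - <<'E'
from rig import r,viewer
import cv2,numpy as np
for n in("side","top"):
    p,d=viewer.get_image(n);cv2.imwrite(f"pics/{n}0.png",p[:,:,::-1]);np.savez(f"{n}0.npz",p=p,d=d)
    m=viewer.camera_model(n);R=cv2.Rodrigues(np.array(m["rvec"]))[0]
    print(n,m["intrinsics"],R.round(3),(-R.T@np.array(m["tvec"])).round(3))
print(r.read_state())
E
```

```text
side [[430.83160895   0.         277.10382843]
 [  0.         430.83160895 217.37543062]
 [  0.           0.           1.        ]] [[-0.996 -0.091 -0.007]
 [-0.053  0.633 -0.772]
 [ 0.075 -0.769 -0.635]] [0.374 0.701 0.622]
top [[466.57684682   0.         277.16375762]
 [  0.         466.57684682 215.84814587]
 [  0.           0.           1.        ]] [[-0.001 -1.     0.008]
 [-0.99  -0.    -0.145]
 [ 0.145 -0.008 -0.989]] [0.306 0.062 1.092]
{'clock': 0.1, 'joints': array([-1.20881154e+00,  1.16454033e-01,  1.44219588e+00,  1.07677610e-05,
        1.58401583e+00, -3.77733853e-02]), 'joint_velocities': array([-0.00128679, -0.00029606, -0.0022222 , -0.00112206, -0.00103154,
        0.00167886]), 'joint_efforts': array([ 2.41901333e-03, -7.33668923e+01, -6.33791041e+01, -6.72495753e-05,
        5.26322357e-03, -1.49405804e-05]), 'eef_pos': array([ 0.26268382, -0.62168635,  0.30322677]), 'eef_rot': array([-3.07800571e+00, -6.23555409e-01,  2.55273790e-04]), 'contact_force': array([-0.00700811, -0.07031879,  0.14133176]), 'ft_torque': array([-0.0267801 ,  0.05578615, -0.00433519]), 'finger_force': 0.0, 'opening': 0.08560328989793216}
```

View pics/side0.png

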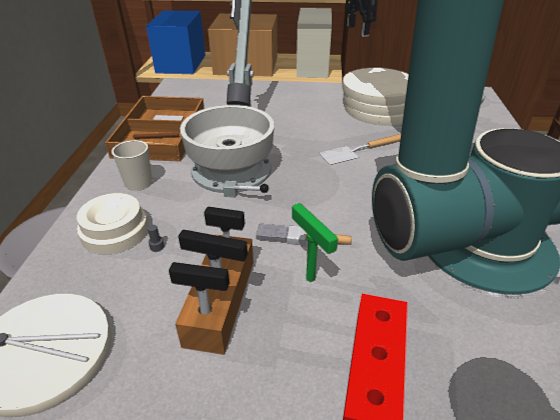

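View pics/top0.png

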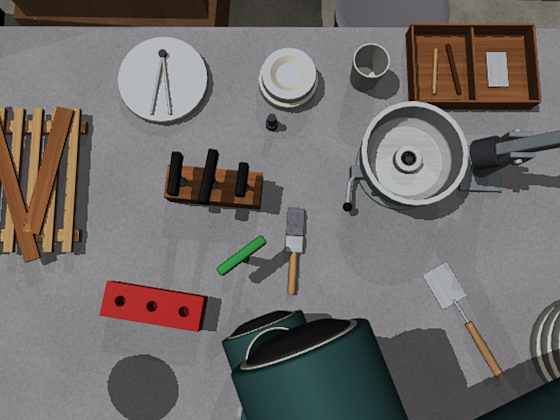

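The side view shows the cup boss at (229,142), with keys in the brown block at (224,217), (212,245) and (198,276). In the top view the block's handles are at (175,173), (208,176) and (242,179), and the cup screw is at (408,158).

Look-alikes in the top view:
- Green T-key at (242,255): decoy.
- Red block at (153,306): decoy.
- Black handles at (175,173) and (242,179): the shorter keys.
- Black handle at (208,176): the longest, so my choice, to be checked by length.

```bash
cat > h.py <<'E'
import cv2,numpy as np
from rig import r,viewer
def cloud(n,d):
    m=viewer.camera_model(n);K=np.array(m["intrinsics"]);R=cv2.Rodrigues(np.array(m["rvec"]))[0];t=np.array(m["tvec"]).ravel()
    v,u=np.mgrid[:420,:560]
    c=np.stack([(u-K[0,2])/K[0,0]*d,(v-K[1,2])/K[1,1]*d,d],-1)
    return (c-t)@R
def plane(n,uv,z):
    m=viewer.camera_model(n);K=np.array(m["intrinsics"]);R=cv2.Rodrigues(np.array(m["rvec"]))[0];t=np.array(m["tvec"]).ravel()
    C=-R.T@t;q=np.c_[np.atleast_2d(uv),np.ones(len(np.atleast_2d(uv)))]@np.linalg.inv(K).T@R
    return C+q*((z-C[2])/q[:,2])[:,None]
def rect(w):
    (c,s,a)=cv2.minAreaRect((w[:,:2]*1000).astype(np.float32));b=cv2.boxPoints((c,s,a))
    e=max([b[1]-b[0],b[2]-b[1]],key=np.linalg.norm);return np.round(c,1),np.round(sorted(s),1),round(np.degrees(np.arctan2(e[1],e[0]))%180,1)
def circ(xy):
    A=np.c_[2*xy,np.ones(len(xy))];s=np.linalg.lstsq(A,(xy**2).sum(1),rcond=None)[0];return s[:2],np.sqrt(s[2]+s[:2]@s[:2])
E
cat > m.py <<'E'
from h import *
for n in("top","side"):
    f=np.load(n+"0.npz");p,d=f["p"],f["d"];X=cloud(n,d);z=X[...,2]
    blk=(p.max(2)<60)&(d>0)&(z>.145)&(z<.17)
    N,L,S,C=cv2.connectedComponentsWithStats(blk.astype(np.uint8))
    for i in range(1,N):
        if S[i,4]>80 and X[L==i][:,0].max()<.62 and X[L==i][:,1].mean()>0: 
            w=X[L==i];ys,xs=np.nonzero(L==i);print(n,C[i].round(),S[i,4],rect(w),"z",np.percentile(w[:,2],[5,50,95]).round(4),
              "ray", rect(plane(n,np.c_[xs,ys],.157)))
    hsv=cv2.cvtColor(p,cv2.COLOR_RGB2HSV)
    br=(hsv[...,0]>4)&(hsv[...,0]<20)&(hsv[...,1]>110)&(abs(z-.065)<.006)&(X[...,1]>.05)&(X[...,1]<.45)&(X[...,0]<.62)
    print(n,"stand",br.sum(),rect(X[br]) if br.sum() else "")
    c0=plane(n,[(408,158)] if n=="top" else [(229,142)],.083)[0];print("c0",c0.round(3))
    rr=np.hypot(X[...,0]-c0[0],X[...,1]-c0[1])
    rim=(d>0)&(abs(z-.130)<.003)&(rr>.09)&(rr<.13)
    w=X[rim][:,:2];c,R=circ(w)
    for k in range(4):
        c,R=circ(w)
    ro=np.hypot(*(w-c).T);print(n,"rim",rim.sum(),c.round(4),R.round(4),np.percentile(ro,[2,98]).round(4))
    boss=(d>0)&(abs(z-.083)<.004)&(rr<.036)
    w=X[boss][:,:2];c,R=circ(w);print("boss",boss.sum(),c.round(4),R.round(4),np.median(z[boss]).round(4))
    hole=((p.max(2)<75)&(rr<.025)).astype(np.uint8)
    ys,xs=np.nonzero(hole);print("dark",len(xs),plane(n,[(xs.mean(),ys.mean())],.08).round(4))
p=np.load("top0.npz")["p"]
cv2.imwrite("pics/crop0.png",cv2.resize(np.hstack([p[140:220,155:275],p[100:180,350:470]])[:,:,::-1],None,fx=3.3,fy=3.3,interpolation=cv2.INTER_CUBIC))
E
python3 m.py
```

```text
top [208. 176.] 549 (array([526.6, 197.3]), array([ 20.5, 112. ]), np.float32(169.7)) z [0.1511 0.1558 0.1587] ray (array([525.9, 196. ]), array([ 21.3, 113.3]), np.float32(169.6))
top [174. 173.] 438 (array([533. , 266.9]), array([20.8, 87.8]), np.float32(174.8)) z [0.1494 0.1558 0.1587] ray (array([531.7, 265.2]), array([21.7, 89. ]), np.float32(174.9))
top [242. 179.] 326 (array([521. , 127.5]), array([20. , 67.9]), np.float32(171.9)) z [0.1511 0.1558 0.1586] ray (array([519.7, 127. ]), array([20.5, 69.2]), np.float32(172.1))
top [289. 314.] 102 (array([249.3,  36.4]), array([20.7, 81.7]), np.float32(80.4)) z [0.1482 0.161  0.1689] ray (array([249.3,  36.4]), array([21.1, 81.6]), np.float32(80.2))
top stand 1925 (array([527.3, 197.4]), array([ 74.1, 215.2]), np.float32(85.0))
c0 [ 0.584 -0.238  0.083]
top rim 1553 [ 0.5851 -0.2394] 0.1084 [0.1022 0.1142]
boss 354 [ 0.5852 -0.2394] 0.0241 0.0822
dark 162 [[ 0.5854 -0.2396  0.08  ]]
side [393. 211.] 509 (array([236.1,  90.8]), array([ 14., 125.]), np.float32(111.4)) z [0.1465 0.1576 0.1686] ray (array([235.7,  91.2]), array([ 30.8, 142.9]), np.float32(111.5))
side [224. 214.] 411 (array([522.8, 130.1]), array([20.2, 69.4]), np.float32(174.0)) z [0.146  0.1544 0.1564] ray (array([520.8, 138. ]), array([29. , 71.6]), np.float32(171.6))
side [213. 241.] 814 (array([528.6, 199.3]), array([ 22.3, 113.5]), np.float32(170.5)) z [0.1465 0.1546 0.1567] ray (array([527. , 206.3]), array([ 28. , 116.4]), np.float32(170.0))
side [199. 272.] 782 (array([535.1, 268.3]), array([20.9, 88.9]), np.float32(175.1)) z [0.1466 0.1546 0.1565] ray (array([533. , 274.9]), array([27. , 90.4]), np.float32(175.0))
side stand 2182 (array([529.3, 197.7]), array([ 76.6, 217.2]), np.float32(85.0))
c0 [ 0.585 -0.236  0.083]
side rim 681 [ 0.5851 -0.2388] 0.1091 [0.1018 0.124 ]
boss 133 [ 0.5854 -0.2392] 0.0231 0.0816
dark 35 [[ 0.5876 -0.2394  0.08  ]]
```

View pics/crop0.png

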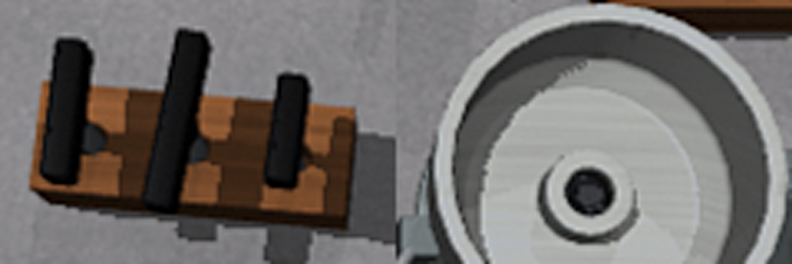

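The crop shows three black handles in the wooden block. The middle one (112 mm measured, full-frame pixel (208,176)) is longest, so it is key_large. The cup's centre hole is a clean circle. The measured heights and sizes fit the description.

```bash
cat > go.py <<'E'
import sys
from h import *
from scipy.spatial.transform import Rotation as Ro
# go.py x y z yaw -> remaining shift in tool axes (mm), tilt-correcting turn (deg, tool axes)
s=r.read_state();R=Ro.from_rotvec(s["eef_rot"]);M=R.as_matrix();p=np.array(s["eef_pos"])
yaw=np.degrees(np.arctan2(M[1,0],M[0,0]))
print("t",round(s["clock"],2),"p",(p*1000).round(1),"yaw",round(yaw,2),"tilt",np.degrees(M[:2,2]).round(2),"F",np.round(s["contact_force"],1),"T",np.round(s["ft_torque"],2),"open",round(s["opening"]*1000,1),"q",np.degrees(s["joints"]).round(0))
if len(sys.argv)>1:
    a=list(map(float,sys.argv[1:]));c,n=np.cos(np.radians(a[3])),np.sin(np.radians(a[3]))
    G=np.array([[c,n,0],[n,-c,0],[0,0,-1]])
    print("shift",(M.T@(np.array(a[:3])-p*1000)).round(1),"turn",np.degrees(Ro.from_matrix(M.T@G).as_rotvec()).round(1))
E
python3 -m crank '[[0.6,37.5,-43.5,0,0,0,0],[0.6,37.5,-43.5,0,0,0,0],[0.6,37.5,-43.5,0,0,0,0],[0.6,37.5,-43.5,0,0,0,0],[0.6,37.5,-43.5,0,0,0,0]]'
python3 -m crank '[[0.6,37.5,-43.5,0,0,0,0],[0.6,37.5,-43.5,0,0,0,0],[0.6,37.5,-43.5,0,0,0,0],[0.6,37.5,-43.5,0,0,0,0],[0.6,37.5,-43.5,0,0,0,0]]'
python3 -m crank '[[0.6,37.5,-43.5,0,0,0,0],[0.6,37.5,-43.5,0,0,0,0],[0.6,37.5,-43.5,0,0,0,0],[0.6,37.5,-43.5,0,0,0,0],[0.6,37.5,-43.5,0,0,0,0]]'
python3 -m crank '[[0.6,0,0,0,0,0,8.2],[0.6,0,0,0,0,0,8.2],[0.6,0,0,0,0,0,8.2],[0.6,0,0,0,0,0,8.3],[0.6,0,0,0,0,0,0]]'
python3 go.py 527 198 195 -10.2
```

```text
clock: 0.72
eef_pos: [0.3509, -0.3467, 0.3037]
eef_rot: [-3.079, -0.623, -0.0]
contact_force: [1.4, 0.5, 1.0]
opening: 0.0511
finger_force: 0.0
clock: 1.35
eef_pos: [0.4389, -0.0733, 0.3039]
eef_rot: [3.079, 0.624, 0.0]
contact_force: [2.0, -1.2, 0.4]
opening: 0.0512
finger_force: 0.0
clock: 1.98
eef_pos: [0.527, 0.2002, 0.3037]
eef_rot: [3.079, 0.624, -0.0]
contact_force: [1.2, -0.7, 0.3]
opening: 0.0511
finger_force: 0.0
clock: 2.6
eef_pos: [0.5268, 0.1982, 0.3036]
eef_rot: [3.13, -0.272, -0.001]
contact_force: [-0.3, -0.2, -0.1]
opening: 0.0511
finger_force: 0.0
t 2.6 p [526.8 198.2 303.6] yaw -9.95 tilt [-0.03 -0.01] F [-0.3 -0.2 -0.1] T [0.02 0.01 0.06] open 51.1 q [ 18.  -7.  97.  -0.  91. 118.]
shift [2.000e-01 1.000e-01 1.086e+02] turn [0.  0.  0.3]
```

```bash

python3 -m crank '[[0.6,0,0,30,0,0,0],[0.6,0,0,30,0,0,0],[0.6,0,0,25,0,0,0],[0.6,0,0,15,0,0,0],[0.6,0,0,9,0,0,0]]'
python3 -m crank '[[0.6,0,0,0,0,0,0],[0,0,0,0,0,0,0],[0,0,0,0,0,0,0],[0,0,0,0,0,0,0],[0,0,0,0,0,0,0]]'
python3 go.py
python3 -m crank '[[0,0,0,-15,0,0,0],[0,0,0,-25,0,0,0],[0,0,0,-30,0,0,0],[0,0,0,-30,0,0,0],[0,0,0,-30,0,0,0]]'
python3 -m crank '[[0,0,0,0,0,0,0],[0,0,0,0,0,0,0]]'
python3 go.py
python3 - <<'E'
from h import *
for n in("side","top"):
    p,d=viewer.get_image(n);cv2.imwrite(f"pics/{n}1.png",p[:,:,::-1]);np.savez(f"{n}1.npz",p=p,d=d)
E
```

```text
clock: 3.22
eef_pos: [0.5269, 0.1982, 0.1944]
eef_rot: [3.13, -0.271, -0.0]
contact_force: [0.3, 0.5, 0.3]
opening: 0.0515
finger_force: 0.0
clock: 3.85
eef_pos: [0.5272, 0.1983, 0.1959]
eef_rot: [-3.129, 0.273, -0.002]
contact_force: [0.1, -1.5, 6.8]
opening: 0.0193
finger_force: 59.2
t 3.85 p [527.2 198.3 195.9] yaw -9.99 tilt [0.08 0.02] F [ 0.1 -1.5  6.8] T [-0.23  0.1   0.03] open 19.3 q [ 18.  -4. 104.  -0.  80. 118.]
clock: 4.47
eef_pos: [0.5267, 0.1981, 0.3266]
eef_rot: [-3.13, 0.274, -0.0]
contact_force: [-0.7, 1.2, -3.6]
opening: 0.0193
finger_force: 58.9
clock: 4.72
eef_pos: [0.5267, 0.1981, 0.3238]
eef_rot: [3.129, -0.274, -0.002]
contact_force: [1.1, -0.5, -3.8]
opening: 0.0194
finger_force: 59.2
t 4.72 p [526.7 198.1 323.8] yaw -9.99 tilt [-0.07 -0.02] F [ 1.1 -0.5 -3.8] T [-0.01  0.06 -0.02] open 19.4 q [ 18.  -8.  95.  -0.  93. 118.]
```

View pics/side1.png

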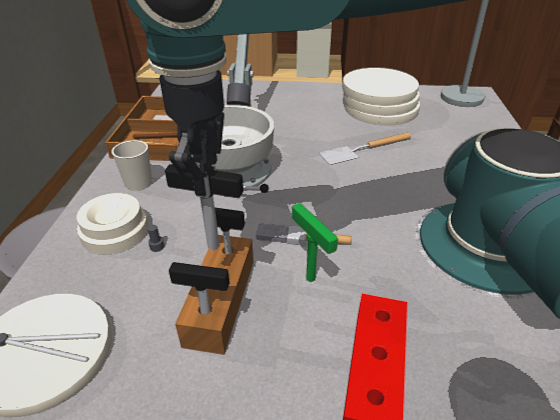

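The side view shows the key gripped and clear of the block, shaft from (206,195) to the tip at about (211,248), with the other two keys still in place. Next I measure the shaft's lean and tip offset along tool x.

```bash
cat > sh.py <<'E'
from h import *
import sys
def shaft(p,d,s,n="side"):
    X=cloud(n,d);P=np.array(s["eef_pos"])
    M=cv2.Rodrigues(np.array(s["eef_rot"]))[0]
    m=viewer.camera_model(n);K=np.array(m["intrinsics"]);R=cv2.Rodrigues(np.array(m["rvec"]))[0];t=np.array(m["tvec"]).ravel();C=-R.T@t
    L=(X-P)@M   # tool frame
    msk=(d>0)&(np.hypot(L[...,0],L[...,1])<.022)&(L[...,2]>.082)&(L[...,2]<.187)
    out=[]
    for v in range(420):
        u=np.nonzero(msk[v])[0]
        if len(u)<6: continue
        mid=(u.min()+u.max())/2
        q=R.T@np.linalg.inv(K)@np.array([mid,v,1])
        # intersect with tool plane y=0
        lam=-((C-P)@M[:,1])/(q@M[:,1]);w=M.T@(C+lam*q-P);out.append([w[0]*1e3,w[2]*1e3,len(u)])
    o=np.array(out);k=(o[:,1]>88)&(o[:,1]<178)
    f=np.polyfit(o[k,1],o[k,0],1);print(n,"rows",k.sum(),"x at z=55: %.2f, at tip 186: %.2f, lean deg %.2f"%(np.polyval(f,55),np.polyval(f,186),np.degrees(np.arctan(f[0]))),"res",np.std(o[k,0]-np.polyval(f,o[k,1])).round(2),"zmax",o[:,1].max().round(1),"width px",o[:,2].mean())
    hb=(d>0)&(abs(L[...,1])<.02)&(abs(L[...,0])<.07)&(L[...,2]>.03)&(L[...,2]<.075)&(p.max(2)<60)
    print("handle x ext",np.percentile(L[hb][:,0]*1e3,[1,99]).round(1))
E
python3 - <<'E'
from sh import *
f=np.load("side1.npz");shaft(f["p"],f["d"],r.read_state())
E
```

```text
side rows 44 x at z=55: 2.40, at tip 186: 2.39, lean deg -0.01 res 0.35 zmax 193.0 width px 12.365384615384615
handle x ext [-55.3  57.3]
```

```bash

python3 -m crank '[[0,0,0,-20,0,0,0],[0,0,0,-20,0,0,0],[0,8,25,0,0,0,0],[0,14,45,0,0,0,0],[0,14,45,0,0,0,0]]' | head -2
python3 -m crank '[[0,14,45,0,0,0,0],[0,14,45,0,0,0,0],[0,14,45,0,0,0,0],[0,14,45,0,0,0,0],[0,14,45,0,0,0,0]]' |head -2
python3 -m crank '[[0,14,40,0,0,0,0],[0,9,26,0,0,0,0],[0,4,12,0,0,0,0],[0,0,3,0,0,0,0],[0,0,0,0,0,0,0]]'|head -2
python3 -m crank '[[0,0,0,0,0,0,0],[0,0,0,0,0,0,0]]' >/dev/null
python3 go.py 585.2 -239.3 300 -10
python3 - <<'E'
from sh import *
for n in("side","top"):
    p,d=viewer.get_image(n);cv2.imwrite(f"pics/{n}2.png",p[:,:,::-1]);np.savez(f"{n}2.npz",p=p,d=d)
    if n=="side": shaft(p,d,r.read_state())
p=np.load("side2.npz")["p"];q=np.load("top2.npz")["p"]
cv2.imwrite("pics/c2.png",np.hstack([cv2.resize(p[20:220,130:330],(390,390)),cv2.resize(q[60:260,310:510],(390,390))])[:,:,::-1])
E
```

```text
clock: 5.45
eef_pos: [0.5425, 0.0776, 0.3666]
clock: 6.08
eef_pos: [0.5724, -0.1566, 0.3666]
clock: 6.7
eef_pos: [0.5848, -0.2388, 0.3654]
t 6.95 p [ 584.8 -238.9  365.1] yaw -9.95 tilt [ 0.01 -0.  ] F [ 0.4 -0.2 -2.5] T [ 0.02  0.   -0.01] open 19.2 q [-25.   1.  83.   0.  96.  75.]
shift [ 0.4  0.4 65.1] turn [-0. -0.  0.]
side rows 38 x at z=55: 2.10, at tip 186: 2.21, lean deg 0.05 res 0.46 zmax 187.5 width px 8.477272727272727
handle x ext [-55.6  57.3]
```

View pics/c2.png

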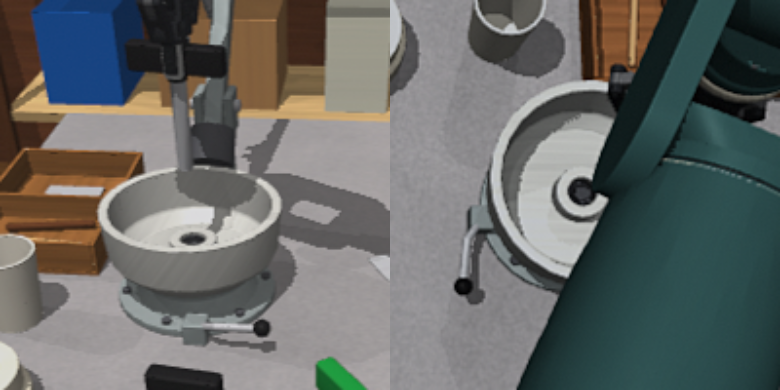

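The crop shows the key hanging plumb over the cup, with its shaft coming down towards the centre hole (side crop, hole at about (190,238)). I'll go down slowly and feel for the screw's top.

```bash

python3 -m crank '[[0,-1.1,0.4,25,0,0,0],[0,0,0,28,0,0,0],[0,0,0,20,0,0,0],[0,0,0,12,0,0,0],[0,0,0,4,0,0,0]]' |sed -n 2,4p
python3 -m crank '[[0,0,0,1.5,0,0,0],[0,0,0,1.5,0,0,0],[0,0,0,0,0,0,0]]' |sed -n 2,4p
python3 go.py
```

```text
eef_pos: [0.5837, -0.2397, 0.2756]
eef_rot: [-3.13, 0.274, 0.0]
contact_force: [0.9, -0.2, -3.4]
eef_pos: [0.5837, -0.2397, 0.2733]
eef_rot: [3.129, -0.274, 0.001]
contact_force: [-0.2, -0.0, -3.3]
t 8.05 p [ 583.7 -239.7  273.3] yaw -9.99 tilt [ 0.03 -0.01] F [-0.2 -0.  -3.3] T [0.03 0.   0.02] open 19.1 q [-25.   2.  91.   0.  88.  75.]
```

```bash

for i in 1 2 3 4; do python3 -m crank '[[0,0,0,1,0,0,0],[0,0,0,1,0,0,0]]' |sed -n '2p;4p'; done
```

```text
eef_pos: [0.5837, -0.2397, 0.2709]
contact_force: [-0.7, 0.5, -2.7]
eef_pos: [0.5837, -0.2397, 0.2688]
contact_force: [0.7, 0.0, -3.1]
eef_pos: [0.5837, -0.2397, 0.2668]
contact_force: [-0.1, -0.2, -4.0]
eef_pos: [0.5838, -0.2397, 0.2655]
contact_force: [-1.3, 1.1, 5.2]
```

```bash

python3 -m crank '[[0,0,0,-1.3,0,0,0],[0,2.5,0,0,0,0,0],[0,2.5,0,0,0,0,0],[0,0,0,0,0,0,0]]' |sed -n '2p;4p'
for i in 1 2 3 4 5 6; do python3 -m crank '[[0,0.8,0,0,0,0,0]]' |sed -n '2p;4p'; done
```

```text
eef_pos: [0.5887, -0.2406, 0.2659]
contact_force: [0.9, -0.7, -3.7]
eef_pos: [0.5894, -0.2407, 0.2661]
contact_force: [-0.1, -0.2, -2.8]
eef_pos: [0.5902, -0.2409, 0.2662]
contact_force: [0.1, 0.1, -2.5]
eef_pos: [0.591, -0.241, 0.2662]
contact_force: [-0.4, 0.4, -3.9]
eef_pos: [0.5918, -0.2411, 0.2662]
contact_force: [0.2, 0.7, -2.8]
eef_pos: [0.5925, -0.2412, 0.2662]
contact_force: [-1.8, 0.3, -2.1]
eef_pos: [0.5931, -0.2414, 0.2661]
contact_force: [-4.1, 0.5, -1.6]
```

```bash

python3 -m crank '[[0,-5,0,-0.3,0,0,0],[0,-5,0,0,0,0,0],[0,-3,0,0,0,0,0],[0,0,0,0,0,0,0]]' |sed -n '2p;4p'
for i in 1 2 3 4 5 6; do python3 -m crank '[[0,-0.8,0,0,0,0,0]]' |sed -n '2p;4p'; done
```

```text
eef_pos: [0.5803, -0.2391, 0.2667]
contact_force: [-0.4, 0.1, -3.2]
eef_pos: [0.5797, -0.239, 0.2665]
contact_force: [0.2, -0.8, -2.2]
eef_pos: [0.579, -0.2389, 0.2665]
contact_force: [-0.7, -0.5, -3.3]
eef_pos: [0.5782, -0.2387, 0.2665]
contact_force: [0.2, -1.3, -2.6]
eef_pos: [0.5773, -0.2386, 0.2665]
contact_force: [-0.1, 0.7, -2.5]
eef_pos: [0.5765, -0.2384, 0.2665]
contact_force: [0.0, -0.8, -3.3]
eef_pos: [0.5757, -0.2383, 0.2665]
contact_force: [0.2, 0.0, -3.7]
```

```bash

for i in 1 2 3 4; do python3 -m crank '[[0,-0.8,0,0,0,0,0]]' |sed -n '2p;4p'; done
```

```text
eef_pos: [0.5751, -0.2382, 0.2666]
contact_force: [1.4, -0.2, -3.2]
eef_pos: [0.5744, -0.238, 0.2666]
contact_force: [3.4, -0.9, -4.2]
eef_pos: [0.5736, -0.2379, 0.2666]
contact_force: [5.3, -1.0, -4.3]
eef_pos: [0.5728, -0.2378, 0.2667]
contact_force: [4.9, -1.7, -3.7]
```

```bash

python3 -m crank '[[0,6,0,0,0,0,0],[0,5.2,0,0,0,0,0],[0,0,3,0,0,0,0],[0,0,2.5,0,0,0,0],[0,0,0,0,0,0,0]]' |sed -n '2p;4p'
for i in 1 2 3 4 5; do python3 -m crank '[[0,0,0.7,0,0,0,0]]' |sed -n '2p;4p'; done
```

```text
eef_pos: [0.5826, -0.2453, 0.2665]
contact_force: [-0.5, 0.1, -2.7]
eef_pos: [0.5825, -0.2458, 0.2666]
contact_force: [0.7, 1.0, -3.3]
eef_pos: [0.5824, -0.2465, 0.2665]
contact_force: [-0.3, 0.7, -3.2]
eef_pos: [0.5823, -0.2472, 0.2665]
contact_force: [-0.7, -0.2, -3.8]
eef_pos: [0.5822, -0.2478, 0.2666]
contact_force: [-0.5, 2.0, -2.2]
eef_pos: [0.5822, -0.2484, 0.2665]
contact_force: [0.7, 2.6, -2.4]
```

```bash

python3 -m crank '[[0,0,-5,0,0,0,0],[0,0,-5,0,0,0,0],[0,0,-3.5,0,0,0,0],[0,0,0,0,0,0,0]]' |sed -n '2p;4p'
for i in 1 2 3 4 5; do python3 -m crank '[[0,0,-0.7,0,0,0,0]]' |sed -n '2p;4p'; done
```

```text
eef_pos: [0.5845, -0.2349, 0.2665]
contact_force: [0.3, 1.1, -3.4]
eef_pos: [0.5846, -0.2346, 0.2665]
contact_force: [-0.4, -0.3, -2.9]
eef_pos: [0.5847, -0.2339, 0.2665]
contact_force: [-0.4, -0.1, -3.5]
eef_pos: [0.5848, -0.2332, 0.2665]
contact_force: [-0.2, 0.1, -3.6]
eef_pos: [0.5849, -0.2325, 0.2665]
contact_force: [0.5, -0.1, -2.1]
eef_pos: [0.585, -0.2319, 0.2665]
contact_force: [-0.7, -1.7, -3.5]
```

```bash

python3 -m crank '[[0,0,4,-3,0,0,0],[0,0,4,0,0,0,-10],[0,0,0,0,0,0,-10],[0,0,0,0,0,0,-10],[0,0,0,0,0,0,-10]]' |sed -n '2p;4p'
python3 -m crank '[[0,0,0,0,0,0,-10],[0,0,0,0,0,0,-10],[0,0,0,0,0,0,0]]' |sed -n '2p;4p'
python3 go.py 584.2 -241.2 266.5 50
```

```text
eef_pos: [0.5836, -0.2399, 0.2697]
contact_force: [-0.5, 0.1, -2.9]
eef_pos: [0.5837, -0.2399, 0.2697]
contact_force: [-0.1, -0.1, -3.5]
t 15.43 p [ 583.7 -239.9  269.7] yaw 49.94 tilt [ 0.01 -0.  ] F [-0.1 -0.1 -3.5] T [-0.07  0.02  0.02] open 19.1 q [-25.   2.  91.   0.  87.  15.]
shift [-0.6  1.3  3.2] turn [ 0.  -0.  -0.1]
```

```bash

python3 -m crank '[[0,-0.6,3,3.2,0,0,0],[0,0,3,0,0,0,0],[0,0,1,0,0,0,0],[0,0,0,0,0,0,0]]' |sed -n '2p;4p'
for i in 1 2 3 4 5; do python3 -m crank '[[0,0,0.7,0,0,0,0]]' |sed -n '2p;4p'; done
```

```text
eef_pos: [0.5887, -0.2447, 0.2662]
contact_force: [0.1, -0.3, -3.2]
eef_pos: [0.5892, -0.2451, 0.2663]
contact_force: [0.2, -0.3, -3.5]
eef_pos: [0.5897, -0.2455, 0.2664]
contact_force: [-0.6, 0.1, -2.1]
eef_pos: [0.5902, -0.2459, 0.2663]
contact_force: [-2.1, 1.7, -2.4]
eef_pos: [0.5907, -0.2463, 0.2662]
contact_force: [-2.4, 2.0, -1.4]
eef_pos: [0.5911, -0.2467, 0.2662]
contact_force: [-4.4, 3.9, -0.5]
```

```bash

python3 -m crank '[[0,0,-5,0,0,0,0],[0,0,-5,0,0,0,0],[0,0,-4,0,0,0,0],[0,0,0,0,0,0,0]]' |sed -n '2p;4p'
for i in 1 2 3 4 5; do python3 -m crank '[[0,0,-0.7,0,0,0,0]]' |sed -n '2p;4p'; done
```

```text
eef_pos: [0.5804, -0.2377, 0.2665]
contact_force: [-0.8, -0.4, -3.2]
eef_pos: [0.5801, -0.2375, 0.2664]
contact_force: [0.5, -0.1, -3.4]
eef_pos: [0.5796, -0.237, 0.2663]
contact_force: [0.4, 0.5, -2.4]
eef_pos: [0.579, -0.2366, 0.2662]
contact_force: [-0.2, -0.1, -3.1]
eef_pos: [0.5784, -0.2361, 0.2663]
contact_force: [-0.7, 0.2, -4.2]
eef_pos: [0.578, -0.2357, 0.2663]
contact_force: [1.1, -1.8, -2.6]
```

```bash

python3 -m crank '[[0,0,5,0,0,0,0],[0,3,2.9,0,0,0,0],[0,3.5,0,0,0,0,0],[0,0,0,0,0,0,0]]' |sed -n '2p;4p'
for i in 1 2 3 4 ; do python3 -m crank '[[0,0.7,0,0,0,0,0]]' |sed -n '2p;4p'; done
```

```text
eef_pos: [0.5883, -0.2357, 0.2662]
contact_force: [-0.4, -1.6, -2.7]
eef_pos: [0.5885, -0.2353, 0.2663]
contact_force: [-1.9, -2.9, -4.4]
eef_pos: [0.5889, -0.2348, 0.2663]
contact_force: [-2.9, -3.0, -3.2]
eef_pos: [0.5894, -0.2343, 0.2663]
contact_force: [-1.3, -3.1, -3.7]
eef_pos: [0.5899, -0.2337, 0.2664]
contact_force: [-2.5, -4.5, -2.0]
```

```bash

python3 -m crank '[[0,-5,0,0,0,0,0],[0,-5,0,0,0,0,0],[0,-4.5,0,0,0,0,0],[0,0,0,0,0,0,0]]' |sed -n '2p;4p'
for i in 1 2 3 4 5 ; do python3 -m crank '[[0,-0.6,0,0,0,0,0]]' |sed -n '2p;4p'; done; python3 go.py 584.03 -240.79 266.5 50
```

```text
eef_pos: [0.5804, -0.245, 0.2664]
contact_force: [0.5, 0.1, -2.9]
eef_pos: [0.5803, -0.2451, 0.2663]
contact_force: [1.0, 0.8, -3.0]
eef_pos: [0.5799, -0.2456, 0.2663]
contact_force: [0.9, 0.4, -2.8]
eef_pos: [0.5795, -0.246, 0.2663]
contact_force: [-0.5, 0.8, -2.9]
eef_pos: [0.5791, -0.2465, 0.2663]
contact_force: [0.1, -0.3, -3.1]
eef_pos: [0.5787, -0.247, 0.2663]
contact_force: [0.0, 0.7, -2.5]
t 19.8 p [ 578.7 -247.   266.3] yaw 50.01 tilt [0. 0.] F [ 0.   0.7 -2.5] T [ 0.08 -0.05 -0.04] open 19.4 q [-25.   2.  91.   0.  87.  15.]
shift [ 8.2  0.1 -0.2] turn [ 0. -0.  0.]
```

```bash

for i in 1 2 3 4 ; do python3 -m crank '[[0,-0.6,0,0,0,0,0]]' |sed -n '2p;4p'; done; python3 go.py 584.03 -240.79 266.5 50
```

```text
eef_pos: [0.5784, -0.2474, 0.2663]
contact_force: [0.3, 1.3, -3.8]
eef_pos: [0.578, -0.2478, 0.2664]
contact_force: [1.7, 2.7, -2.5]
eef_pos: [0.5777, -0.2481, 0.2664]
contact_force: [3.3, 3.0, -3.4]
eef_pos: [0.5773, -0.2487, 0.2664]
contact_force: [3.5, 4.1, -3.1]
t 20.3 p [ 577.3 -248.7  266.4] yaw 50.02 tilt [0.03 0.02] F [ 3.5  4.1 -3.1] T [ 0.99 -0.85 -0.01] open 19.2 q [-26.   2.  91.   0.  87.  14.]
shift [10.4  0.1 -0.1] turn [ 0. -0.  0.]
```

```bash

python3 -m crank '[[0,5,0,-0.5,0,0,0],[0,5.2,0.1,0,0,0,0],[0,0,0,0,0,0,0],[0,0,0,0.6,0,0,0],[0,0,0,0.4,0,0,0]]' |sed -n '2p;4p'
for i in 1 2 ; do python3 -m crank '[[0,0,0,0.4,0,0,0],[0,0,0,0,0,0,0]]' |sed -n '2p;4p'; done;  python3 go.py 584.03 -240.79 266.5 50
```

```text
eef_pos: [0.5837, -0.2412, 0.2658]
contact_force: [-1.8, -0.3, -1.6]
eef_pos: [0.5838, -0.2412, 0.2657]
contact_force: [-0.9, 0.6, 0.9]
eef_pos: [0.5838, -0.2411, 0.2655]
contact_force: [-1.8, -0.4, 4.6]
t 21.43 p [ 583.8 -241.1  265.5] yaw 50.01 tilt [ 0.03 -0.02] F [-1.8 -0.4  4.6] T [0.08 0.28 0.  ] open 19.3 q [-25.   2.  91.  -0.  87.  15.]
shift [ 0.4 -0.1 -1. ] turn [ 0. -0.  0.]
```

```bash

for i in 1 2 3 4 5; do python3 -m crank '[[0,0,-0.02,0,0,0,1],[0,0,-0.02,0,0,0,1],[0,0,-0.02,0,0,0,1],[0,0,-0.02,0,0,0,1],[0,0,-0.02,0,0,0,1]]' |sed -n '2p;4p'; done;  python3 go.py
```

```text
eef_pos: [0.5838, -0.2411, 0.2654]
contact_force: [-1.2, -0.7, 5.5]
eef_pos: [0.5837, -0.241, 0.2654]
contact_force: [-1.5, -0.1, 4.9]
eef_pos: [0.5837, -0.2408, 0.2653]
contact_force: [-1.4, 0.6, 4.5]
eef_pos: [0.5836, -0.2407, 0.2652]
contact_force: [-1.0, 2.2, 5.0]
eef_pos: [0.5834, -0.2408, 0.2645]
contact_force: [-0.3, -0.8, -0.8]
t 24.55 p [ 583.4 -240.8  264.5] yaw 24.93 tilt [-0.04 -0.  ] F [-0.3 -0.8 -0.8] T [-0.07  0.04 -0.02] open 19.5 q [-25.   2.  91.  -0.  87.  40.]
```

```bash

for i in 1 2 3 ; do python3 -m crank '[[0,0,0,0.7,0,0,0],[0,0,0,0.7,0,0,0]]' |sed -n '2p;4p'; done;  python3 go.py
```

```text
eef_pos: [0.5834, -0.2408, 0.2635]
contact_force: [-1.4, -0.6, 1.9]
eef_pos: [0.5835, -0.2407, 0.2624]
contact_force: [-1.2, -0.6, 3.8]
eef_pos: [0.5835, -0.2408, 0.2612]
contact_force: [-2.4, 0.2, 6.7]
t 25.3 p [ 583.5 -240.8  261.2] yaw 25.01 tilt [ 0.02 -0.01] F [-2.4  0.2  6.7] T [ 0.02  0.6  -0.08] open 19.1 q [-25.   2.  91.  -0.  87.  40.]
```

```bash

python3 -m crank '[[0,-0.4,-0.2,0.7,0,0,0],[0,0,0,0.7,0,0,0]]' |sed -n '2p;4p'
for i in 1 2 3 ; do python3 -m crank '[[0,0,0,0.7,0,0,0],[0,0,0,0.7,0,0,0]]' |sed -n '2p;4p'; done;  python3 go.py
```

```text
eef_pos: [0.5832, -0.2408, 0.2602]
contact_force: [-1.4, -0.3, 8.5]
eef_pos: [0.5833, -0.2408, 0.2591]
contact_force: [-2.7, 0.7, 11.7]
eef_pos: [0.5833, -0.2408, 0.2581]
contact_force: [-2.3, 0.4, 13.8]
eef_pos: [0.5833, -0.2408, 0.257]
contact_force: [-3.6, 0.8, 15.3]
t 26.3 p [ 583.3 -240.8  257. ] yaw 25.01 tilt [ 0.12 -0.05] F [-3.6  0.8 15.3] T [ 0.31  0.86 -0.05] open 19.5 q [-25.   2.  92.   0.  86.  40.]
```

```bash

for i in 1 2 3 ; do python3 -m crank '[[0,0,0,0.6,0,0,0],[0,0,0,0,0,0,0]]' |sed -n '2p;4p'; done;  python3 go.py
python3 - <<'E'
from sh import *
p,d=viewer.get_image("side");shaft(p,d,r.read_state());cv2.imwrite("pics/s3.png",cv2.resize(p[40:240,130:330],(600,600))[:,:,::-1])
E
```

```text
eef_pos: [0.5833, -0.2408, 0.2565]
contact_force: [-3.3, 1.6, 16.1]
eef_pos: [0.5833, -0.2408, 0.256]
contact_force: [-3.1, 1.3, 17.5]
eef_pos: [0.5834, -0.2408, 0.2558]
contact_force: [-4.3, 1.7, 20.0]
t 27.05 p [ 583.4 -240.8  255.8] yaw 25.01 tilt [ 0.15 -0.06] F [-4.3  1.7 20. ] T [ 0.41  1.06 -0.15] open 19.5 q [-25.   2.  92.   0.  86.  40.]
side rows 33 x at z=55: 3.82, at tip 186: 0.10, lean deg -1.63 res 1.14 zmax 183.6 width px 9.08108108108108
handle x ext [-53.4  59.4]
```

View pics/s3.png

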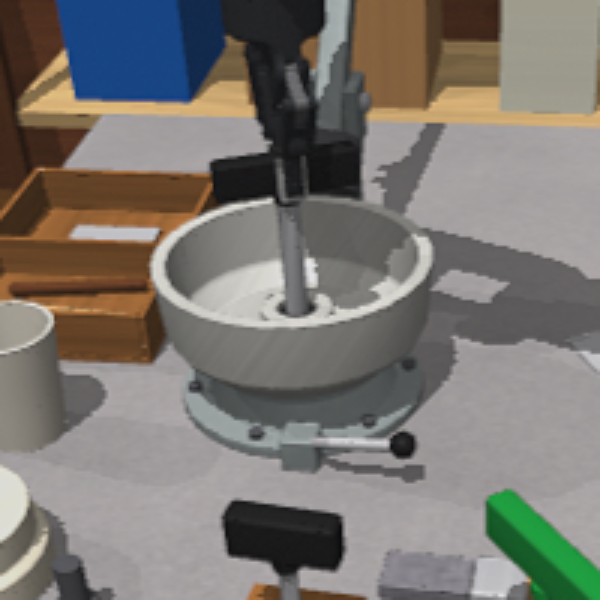

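The crop shows the shaft standing in the boss hole at about (295,305), leaning slightly. I'll press once more to confirm the floor and ease off the side load.

```bash

python3 -m crank '[[0,-0.8,0,0,0,0,0],[0,0,0,0,0,0,0]]' |sed -n '2p;4p'
python3 -m crank '[[0,0,0,0.6,0,0,0],[0,0,0,0,0,0,0]]' |sed -n '2p;4p'
python3 -m crank '[[0,0,0,0.6,0,0,0],[0,0,0,0,0,0,0]]' |sed -n '2p;4p'; python3 go.py
```

```text
eef_pos: [0.5828, -0.241, 0.2558]
contact_force: [-2.9, 1.8, 18.1]
eef_pos: [0.5829, -0.241, 0.2557]
contact_force: [-2.9, 2.1, 22.4]
eef_pos: [0.583, -0.241, 0.2557]
contact_force: [-4.6, 3.2, 26.6]
t 27.85 p [ 583.  -241.   255.7] yaw 25.02 tilt [ 0.25 -0.07] F [-4.6  3.2 26.6] T [ 0.91  1.05 -0.11] open 19.1 q [-25.   2.  92.   0.  86.  40.]
```

```bash

python3 -m crank '[[0,0,0,-0.8,0,0,0],[0,0,-0.03,0,0,0,1],[0,0,-0.03,0,0,0,1],[0,0,-0.03,0,0,0,1],[0,0,-0.03,0,0,0,1]]' |sed -n '2p;4p'; python3 go.py
for i in 1 2 3 ; do python3 -m crank '[[0,0,-0.04,0,0,0,2],[0,0,-0.04,0,0,0,2],[0,0,-0.04,0,0,0,2],[0,0,-0.04,0,0,0,2]]' >/dev/null; python3 go.py; done
```

```text
eef_pos: [0.5829, -0.2409, 0.2557]
contact_force: [-2.8, 2.4, 20.4]
t 28.48 p [ 582.9 -240.9  255.7] yaw 20.99 tilt [ 0.21 -0.06] F [-2.8  2.4 20.4] T [0.73 0.67 0.11] open 19.3 q [-25.   2.  92.   0.  86.  44.]
t 28.98 p [ 582.8 -240.7  255.7] yaw 12.96 tilt [ 0.21 -0.05] F [-3.3  3.6 21.4] T [0.8  0.54 0.11] open 19.4 q [-25.   2.  92.   0.  86.  52.]
t 29.48 p [ 582.8 -240.4  255.7] yaw 4.97 tilt [ 0.21 -0.04] F [-2.9  3.5 20.8] T [0.98 0.63 0.24] open 19.0 q [-25.   2.  92.   0.  86.  60.]
t 29.98 p [ 582.8 -240.2  255.7] yaw -3.03 tilt [ 0.21 -0.03] F [-2.3  3.5 20.8] T [1.12 0.64 0.17] open 19.2 q [-25.   2.  92.   0.  86.  68.]
```

```bash

for i in 1 2 3 4; do python3 -m crank '[[0,0,-0.04,0,0,0,1.5],[0,0,-0.04,0,0,0,1.5]]' >/dev/null; python3 go.py|cut -c1-120; done
```

```text
t 30.23 p [ 582.8 -240.1  255.7] yaw -6.01 tilt [ 0.21 -0.03] F [-2.4  4.  21.1] T [1.13 0.64 0.17] open 19.3 q [-25.   
t 30.48 p [ 582.8 -240.   255.7] yaw -9.01 tilt [ 0.21 -0.03] F [-1.7  5.  21.4] T [1.14 0.64 0.17] open 19.3 q [-25.   
t 30.73 p [ 582.8 -240.   255.6] yaw -12.01 tilt [ 0.21 -0.03] F [-2.1  4.3 20.8] T [1.17 0.61 0.23] open 19.0 q [-25.  
t 30.98 p [ 582.9 -239.9  255.7] yaw -15.01 tilt [ 0.22 -0.03] F [-1.3  3.7 20.8] T [1.13 0.52 0.22] open 19.2 q [-25.
```

```bash

for i in 1 2 3 ; do python3 -m crank '[[0,0,-0.03,0,0,0,1.5],[0,0,-0.03,0,0,0,1.5]]' >/dev/null; python3 go.py|cut -c1-120; done
```

```text
t 31.23 p [ 582.9 -239.8  255.7] yaw -18.01 tilt [ 0.22 -0.03] F [-2.6  4.1 20.7] T [1.2  0.55 0.2 ] open 19.0 q [-25.  
t 31.48 p [ 582.9 -239.7  255.7] yaw -21.01 tilt [ 0.22 -0.02] F [-1.5  4.7 21.4] T [1.22 0.48 0.18] open 19.3 q [-25.  
t 31.73 p [ 583.  -239.7  255.7] yaw -24.01 tilt [ 0.22 -0.02] F [-1.8  5.  21.3] T [1.24 0.48 0.19] open 19.5 q [-25.
```

```bash

for i in 1 2 3 4; do python3 -m crank '[[0,0,-0.02,0,0,0,1],[0,0,-0.02,0,0,0,1]]' >/dev/null; python3 go.py|cut -c1-118; done
```

```text
t 31.98 p [ 583.  -239.6  255.7] yaw -26.0 tilt [ 0.22 -0.02] F [-1.5  4.6 20.6] T [1.26 0.44 0.16] open 19.2 q [-25. 
t 32.23 p [ 583.  -239.6  255.7] yaw -27.99 tilt [ 0.22 -0.02] F [-1.3  3.8 20.3] T [1.27 0.46 0.2 ] open 19.0 q [-25.
t 32.48 p [ 583.  -239.5  255.7] yaw -29.99 tilt [ 0.22 -0.02] F [-1.6  5.  21.3] T [1.28 0.43 0.15] open 19.0 q [-25.
t 32.73 p [ 583.1 -239.5  255.7] yaw -31.99 tilt [ 0.23 -0.02] F [-1.   4.7 20.9] T [1.34 0.42 0.26] open 18.9 q [-25.
```

```bash

for i in 1 2 3; do python3 -m crank '[[0,0,-0.02,0,0,0,1],[0,0,-0.02,0,0,0,1]]' >/dev/null; python3 go.py|cut -c1-118; done
```

```text
t 32.98 p [ 583.1 -239.5  255.7] yaw -33.99 tilt [ 0.23 -0.02] F [-1.9  5.2 20.6] T [1.33 0.32 0.32] open 19.3 q [-25.
t 33.23 p [ 583.1 -239.4  255.7] yaw -35.97 tilt [ 0.23 -0.02] F [-2.   5.4 21. ] T [1.34 0.28 0.48] open 19.1 q [-25.
t 33.48 p [ 583.2 -239.3  255.7] yaw -37.97 tilt [ 0.23 -0.02] F [-0.8  4.6 21.1] T [1.29 0.34 0.65] open 19.3 q [-25.
```

```bash

python3 -m crank '[[0,0,0,0,0,0,0],[0,0,0,0,0,0,0],[0,0,0,0,0,0,0]]' >/dev/null; python3 go.py|cut -c1-118
python3 -m crank '[[0,0,0,0,0,0,-1.5],[0,0,0,0,0,0,-1.5],[0,0,0,0,0,0,-1],[0,0,0,-2,0,0,0],[0,0,0,-2,0,0,0]]' >/dev/null; python3 go.py
python3 -m crank '[[0,0,0,-2,0,0,0],[0,0,0,-3,0,0,0],[0,0,0,-3,0,0,0],[0,0,0,-3,0,0,0],[0,0,0,-3,0,0,0]]' >/dev/null; python3 go.py
```

```text
t 33.85 p [ 583.2 -239.5  255.7] yaw -37.94 tilt [ 0.24 -0.04] F [ 0.1  4.5 19. ] T [1.02 0.13 0.45] open 19.0 q [-25.
t 34.48 p [ 582.6 -239.4  256.1] yaw -33.98 tilt [0.   0.05] F [  5.    1.2 -14.2] T [ 0.39 -1.67  0.03] open 19.3 q [-25.   2.  92.   0.  86.  99.]
t 35.1 p [ 582.2 -239.8  270.7] yaw -34.0 tilt [-0.07 -0.  ] F [-0.4 -0.  -3. ] T [0.02 0.06 0.02] open 19.3 q [-25.   2.  91.  -0.  87.  99.]
```

```bash

python3 -m crank '[[0,0,0,-20,0,0,-5],[0,0,0,-25,0,0,-5],[0,0,0,-25,0,0,-5],[0,0,0,-20,0,0,-5],[0,0,0,-5,0,0,-4]]' >/dev/null
python3 -m crank '[[0,0,0,0,0,0,0],[0,0,0,0,0,0,0]]' >/dev/null; python3 go.py 584.8 -238.9 365.1 -10
python3 - <<'E'
from sh import *
p,d=viewer.get_image("side");shaft(p,d,r.read_state());cv2.imwrite("pics/s4.png",cv2.resize(p[20:220,130:330],(600,600))[:,:,::-1])
E
```

```text
t 35.98 p [ 582.3 -239.8  365.5] yaw -10.09 tilt [-0.04  0.01] F [ 0.7  0.  -3.1] T [0.04 0.04 0.  ] open 19.3 q [-25.   0.  83.  -0.  96.  75.]
shift [ 2.3 -1.3  0.4] turn [-0.   0.  -0.1]
side rows 38 x at z=55: 2.19, at tip 186: 3.05, lean deg 0.38 res 0.39 zmax 188.2 width px 8.431818181818182
handle x ext [-55.6  56.6]
```

View pics/s4.png

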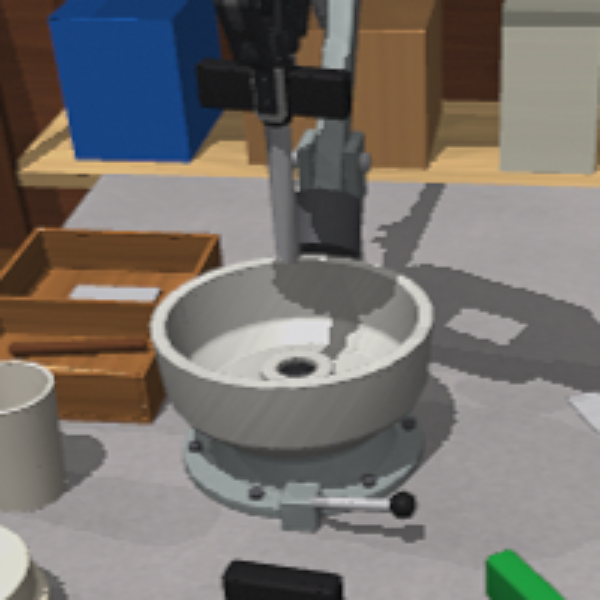

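The crop shows the key still plumb in the grip and clear of the cup; the screw hole at (297,370) is empty. Carrying it back to the block.

```bash

python3 -m crank '[[0,-6,-20,0,0,0,0],[0,-12.5,-40,0,0,0,0],[0,-15,-48,0,0,0,0],[0,-15,-48,0,0,0,0],[0,-15,-48,0,0,0,0]]' |sed -n '2p'
python3 -m crank '[[0,-15,-48,0,0,0,0],[0,-15,-48,0,0,0,0],[0,-15,-48,0,0,0,0],[0,-12.5,-40,0,0,0,0],[0,-7,-22,0,0,0,0]]' |sed -n '2p'
python3 -m crank '[[0,-3,-10,0,0,0,0],[0,0,-1.5,0,0,0,0],[0,0,0,0,0,0,0],[0,0,0,0,0,0,0]]' |sed -n '2p'
python3 go.py 526.4 198.1 256 -10
python3 - <<'E'
from sh import *
for n in("side","top"):
    p,d=viewer.get_image(n);np.savez(n+"5.npz",p=p,d=d)
    if n=="side": shaft(p,d,r.read_state())
E
```

```text
eef_pos: [0.5544, -0.0255, 0.3659]
eef_pos: [0.5263, 0.1888, 0.3659]
eef_pos: [0.5267, 0.1974, 0.366]
t 37.77 p [526.7 197.4 366. ] yaw -10.05 tilt [ 0. -0.] F [-0.2 -0.3 -3.5] T [ 0.04 -0.02 -0.02] open 19.2 q [ 18.  -8.  91.  -0.  97. 118.]
shift [ -0.5  -0.6 110. ] turn [ 0.  -0.  -0.1]
side rows 48 x at z=55: 2.55, at tip 186: 3.07, lean deg 0.23 res 0.3 zmax 192.7 width px 12.982142857142858
handle x ext [-55.2  56.8]
```

```bash

python3 -m crank '[[0,-0.5,-0.6,25,0,0,0],[0,0,0,35,0,0,0],[0,0,0,28,0,0,0],[0,0,0,14,0,0,0],[0,0,0,5,0,0,0]]' |sed -n '2p;4p'
for i in 1 2 3 ; do python3 -m crank '[[0,0,0,2,0,0,0],[0,0,0,2,0,0,0]]' |sed -n '2p;4p'; done
```

```text
eef_pos: [0.5262, 0.1986, 0.2588]
contact_force: [0.1, -0.2, -3.2]
eef_pos: [0.5264, 0.1988, 0.2559]
contact_force: [-0.0, 0.5, -3.1]
eef_pos: [0.5262, 0.1988, 0.2511]
contact_force: [-0.3, -0.5, -4.3]
eef_pos: [0.5262, 0.1988, 0.2469]
contact_force: [0.1, -0.4, -2.8]
```

```bash

python3 -m crank '[[0,0,0.4,5,0,0,0],[0,0,0,8,0,0,0],[0,0,0,8,0,0,0],[0,0,0,8,0,0,0]]' |sed -n '2p;4p'
python3 -m crank '[[0,0,0,7,0,0,0],[0,0,0,6,0,0,0],[0,0,0,2,0,0,0],[0,0,0,1,0,0,0]]' |sed -n '2p;4p'
python3 -m crank '[[0,0,0,1,0,0,0],[0,0,0,1,0,0,0]]' |sed -n '2p;4p'
```

```text
eef_pos: [0.526, 0.1984, 0.2172]
contact_force: [0.0, 0.5, -3.5]
eef_pos: [0.5261, 0.1984, 0.2021]
contact_force: [0.5, 0.8, -2.8]
eef_pos: [0.5262, 0.1984, 0.2002]
contact_force: [0.4, -0.4, -3.2]
```

```bash

for i in 1 2 3; do python3 -m crank '[[0,0,0,1,0,0,0],[0,0,0,0.8,0,0,0]]' |sed -n '2p;4p';done
```

```text
eef_pos: [0.5261, 0.1984, 0.1982]
contact_force: [-0.5, 0.4, -3.3]
eef_pos: [0.5261, 0.1984, 0.1963]
contact_force: [0.1, -0.3, -3.8]
eef_pos: [0.5264, 0.1985, 0.1959]
contact_force: [-2.6, -0.8, 13.2]
```

```bash

python3 -m crank '[[0,0,0,-0.8,0,0,0],[0.55,0,0,0,0,0,0],[0.55,0,0,0,0,0,0],[0.55,0,0,0,0,0,0],[0.55,0,0,0,0,0,0]]' |sed -n '2p;4,6p'
python3 -m crank '[[0.55,0,0,-15,0,0,0],[0.55,0,0,-30,0,0,0],[0.55,0,0,-40,0,0,0],[0.55,0,0,-40,0,0,0],[0.55,0,0,-20,0,0,0]]' |sed -n '2p;4,6p'
python3 -m crank '[[0.55,-20,0,0,0,0,0],[0.55,-40,0,0,0,0,0],[0.55,-40,0,0,0,0,0],[0.55,-20,0,0,0,0,0],[0.55,0,0,0,0,0,0]]' |sed -n '2p;4,6p'
python3 - <<'E'
from h import *
for n in("side","top"):
    p,d=viewer.get_image(n);np.savez(n+"6.npz",p=p,d=d);cv2.imwrite(f"pics/{n}6.png",p[:,:,::-1])
    X=cloud(n,d);z=X[...,2];blk=(p.max(2)<60)&(d>0)&(z>.145)&(z<.17)
    N,L,S,C=cv2.connectedComponentsWithStats(blk.astype(np.uint8))
    for i in range(1,N):
        w=X[L==i]
        if S[i,4]>80 and w[:,1].mean()>.08 and w[:,0].mean()>.45: print(n,C[i].round(),rect(w),np.percentile(w[:,2],[5,50,95]).round(4))
E
```

```text
eef_pos: [0.5261, 0.1984, 0.1954]
contact_force: [-0.4, -0.2, 0.1]
opening: 0.0468
finger_force: 0.0
eef_pos: [0.5262, 0.1984, 0.3436]
contact_force: [1.1, 0.2, -0.6]
opening: 0.0468
finger_force: 0.0
eef_pos: [0.4074, 0.2194, 0.3408]
contact_force: [0.2, 0.0, 0.5]
opening: 0.0474
finger_force: 0.0
side [224. 214.] (array([522.8, 130.4]), array([19.3, 69.6]), np.float32(171.0)) [0.146  0.1544 0.1566]
side [213. 241.] (array([528.9, 200.2]), array([ 21.6, 114. ]), np.float32(169.7)) [0.1463 0.1547 0.1565]
side [199. 272.] (array([534.7, 268.6]), array([20.3, 88.6]), np.float32(175.1)) [0.1465 0.1548 0.1567]
top [210. 166.] (array([536.6, 196.2]), array([20. , 91.9]), np.float32(170.0)) [0.1498 0.1557 0.1585]
top [242. 179.] (array([520.4, 127.7]), array([20.2, 67.3]), np.float32(172.3)) [0.1506 0.1557 0.1588]
```

View pics/side6.png

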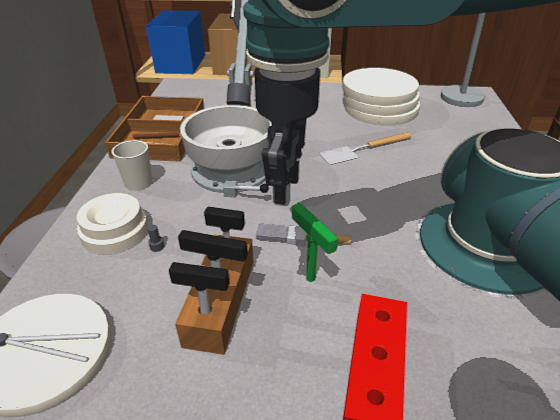

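The large key is back upright in the middle hole, handle at (213,241) and the same height as before. The other two keys are where they were, at (224,214) and (199,272), and the gripper is clear of everything.

```bash
python3 -c "
from rig import sign_off
print(sign_off())"
```

```text
the job is handed in; nothing more can be done
None
```

I handed the job in at about 42 s on the robot clock. The key was felt home on the socket floor (about 27 N on the key at most), the screw was turned clockwise until the torque rose to about 0.65 N m, and the large key is back upright in its hole with the other two keys unmoved; no verdict came back.

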